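# Index the bangle dividing fixture to its next hole

## Task

Press the mushroom-headed plunger of the dividing fixture down so that its pin leaves the hole, turn the table clockwise (seen from above) to the very next hole and not past it, and let the plunger spring fully up again there, then stand clear. Nothing has to be gripped: leave the bangle lying on its hub and do not shift the other things around.

Things in the scene. Friction and masses are not known exactly. Their poses are not given: they have to be found in the camera images.
- turntable (a joint): turn of the round aluminium table (136 mm across) about its upright axis, rad: 0 at the start, with the plunger's pin in a hole; grows clockwise seen from above; the next hole is at 1.047. With the pin clear it turns easily (about 0.5 N at the plunger; 5 N while the pin rubs under the ring) and stays where it is left; with the pin in a hole it is locked, with about 0.02 rad of play
- plunger (a joint): how far the plunger is pressed down, m: 0 fully up (pin in a hole), 0.018 at its lower stop. Upright spring: 7 N to start it, 9.5 N at 0.010, 11.5 N at 0.018. From 0.010 on the pin is out of the hole and the table can turn. Let go between holes it rises only to 0.010; let go within 5 mm of a hole's middle its tapered pin slips in, centres the table and the plunger comes fully up
- plunger_top (a point): middle of the flat top of the plunger's black mushroom head: 36 mm diameter, 10 mm thick, on a thin stem; top 94 mm above the work surface when up, 110 mm from the table's axis, with which it turns. Press it straight down; while it is pressed, friction under a fingertip carries head and table round. Under it a 26 mm wide arm from the table's rim ends in a boss 65 mm high
- turn_axis (a point): point on the table's upright turning axis at the height of its top face, 58 mm above the work surface
- fixture: the bolted-down base of the dividing fixture: round foot flange 250 mm across, 6 mm thick; origin on the table's axis at the work surface. On the side away from the plunger (its +x side) stands a scriber post 98 mm high, 112 mm from the axis, with a thin bar reaching in over the table at 88 mm height
- ring_middle (a point): centre of the fixed steel index ring, on the axis, 46 mm above the work surface (its top face). The flat ring, 194 mm across, shows round the table's rim and has six equal 20 mm holes, 60 degrees apart, 85 mm from the axis; the pin enters them from below
- bangle: pale bangle lying flat and loose round the grey hub in the middle of the table, 76 mm outside, 58 mm inside, 14 mm high (the hub is 53 mm across and ends 16 mm above the table, with a small steel stud 8 mm higher); origin at the centre of its underside; it turns with the table
- spare_near: spare bangle, a cream ring of 76 mm outside, 58 mm inside, 14 mm high, lying flat on the robot's side of the fixture; origin at the centre of its underside
- spare_far: spare bangle, same size, lying flat on the far side of the fixture; origin at the centre of its underside
- torch: dark steel pocket torch standing on its head on the far side of the fixture, 32 mm wide at the foot, 22 mm above, 105 mm high; origin at the centre of its underside
- polish_jar: amber glass jar with a steel lid, 60 mm diameter, 65 mm high; origin at the centre of its underside
- brush: small hand brush lying flat, 160 mm long; origin on its underside
- teacup: white cup, 72 mm rim, 65 mm high; origin at the centre of its underside
- eraser_block: cork block 60 x 35 x 22 mm; origin at the centre of its underside
Things that resemble listed ones, but are neither listed nor needed, are in the scene too. What is shaped like the bangle but orange or yellow is not meant.

How it is judged:
On the way, in this order (a step that is already met when the one before it is completed fails the run):
1. the plunger is pressed down until its pin is out of the first hole (value of joint plunger above 0.0095 m and value of joint turntable below 0.15 rad).
2. the table is turned clockwise, more than half way to the next hole (value of joint turntable above 0.55 rad).
At the end, for the whole second after the job is handed in: The table stands still at the next hole clockwise (60 degrees, within 2.3 degrees), the plunger is up again to within 2 mm, and the bangle still lies flat round its hub (within 8 mm of the axis, not raised by 4 mm) (value of joint turntable between 1.007 and 1.087 rad and value of joint plunger below 0.002 m and velocity of joint turntable between -0.05 and 0.05 rad/s and horizontal distance between bangle and turn_axis below 0.008 m and z of bangle in the frame of turn_axis below 0.004 m); the robot touches nothing.
It fails at once if the bangle is lifted off the table or off its hub (z of bangle in the frame of turn_axis above 0.008 m or horizontal distance between bangle and turn_axis above 0.012 m).
It fails at once if the table goes well past the next hole (more than 86 degrees) (value of joint turntable above 1.5 rad).
It fails at once if the table is turned the wrong way (more than 17 degrees anticlockwise) (value of joint turntable below -0.3 rad).
It fails at once if one of the other things is shifted by more than 25 mm (distance of any of spare_near, spare_far, torch, polish_jar, brush, teacup, eraser_block from where it was at the start of the episode above 0.025 m).
It also fails if it takes over 32 s, if anything falls off the work surface, if the arm or the gripper's body presses on something with over 40 N, if the wrist force passes 120 N, or if a joint passes its speed limit or range.

## Robot

A 6-joint arm with a two-finger parallel gripper is mounted at the origin on the work surface. World frame = base frame: x ahead of the robot, y to its left, z up, the work surface at z = 0. Lengths are in m, angles in rad, forces in N, time in s.
With the tool pointing down it reaches from about 0.3 to 0.75 m from the base axis. Payload 8.5 kg.
Tool frame: the origin (TCP) lies midway between the tips of the shut fingers; the grasp point (between the pads) lies 19 mm behind it; z points along the fingers, y is the line along which they close (so a half turn about z gives the same grasp; the last joint's range is limited). The gripper opens to 88 mm and grips with 3 to 60 N. Pads are 18 mm wide; open, the fingers measure 123 mm over their backs; the gripper's body (75 mm by 187 mm) begins 45 mm behind the grasp point.
Start: joints at [1.018, 0.381, 1.297, -0, 1.464, -0.215], TCP at [0.182, 0.519, 0.239] pointing down, gripper open.
Joint ranges: [-3.11, 3.11], [-0.89, 2.33], [0.22, 2.48], [-1.42, 4.56], [0.17, 2.85], [-2.88, 2.88]. Speed limits (rad/s): [2.39, 2.39, 3.14, 3.14, 3.14, 3.14].

## Interface

Orientations are given as a unit quaternion [w, x, y, z].
In Python, from station import robot gives the robot as it stands.
- The arm moves only by the tool step_arm, never from a script. Its argument "moves" is a list of rows, each a list of 3 entries, a list of its own where there are three numbers: the gripper command: -1 is fully open, 1 is shut, values between are in proportion, then the shift along the tool's x, y, z as a fraction of full scale, then the turn, a rotation vector about the tool's x, y, z as a fraction of full scale. In form: [[grip, [dx, dy, dz], [rx, ry, rz]], ...]. A call has 1 to 12 rows; each row shifts and turns the commanded pose from where the row before left it, along the tool's axes as they then stand; what a row does not reach is not made up. Full scale, the value 1, is 500 mm for a shift and 90 degrees for a turn. A row lasts 1/8 s, in which the tool goes at most 62.5 mm and 10.7 degrees, less where a joint would pass 70% of its speed; a pose out of reach is approached as far as the arm can. A call with a number of a shift or a turn outside -1 to 1 is refused whole. A call with a gripper value outside its range is refused whole. The fingers move at their own pace and stop on an object; "force" is the grip in N (left out, the last holds). Time passes only in rows, so rows that do not move let the fingers close. It gives the time, the measured TCP pose, the force, the opening and the grip force at its end, in the units of the state.
- robot.read_state(): the state, without advancing time (a new reading comes with each control period).
- robot.snapshot(name): name is "side" or "top" or "wrist"; returns the picture (400x640x3 uint8, red, green, blue); there is no depth.
- robot.camera_params(name): a dict with "mtx" (3x3 intrinsics, pixels), "R" (3x3) and "t" (3): a world point X has camera coordinates R X + t. Camera axes: x right, y down, z forward; pixel columns grow to the right and rows downward; lengths in m; the calibration is good to about 2 mm. A picture is of the moment at which its call begins: read the wrist's pose just before it. camera_params takes no time and is no camera call; for the wrist camera it gives the pose at the moment of the call.
- robot.finish_job(): hands the job in; it is judged then, once.
The state is a dict: "time": time; "joint_pos": joint angles; "joint_velocities": joint speeds; "effort": joint torques, N m; "tool_pos": TCP position; "tcp_rot": TCP orientation; "ft_force": force on the tool from outside, world axes, zero at the start; "wrist_torque": the same for the moment, N m; "finger_gap": finger opening in m; "gripper_force": force on a finger pad.
Only numpy, scipy, OpenCV 4.12 (cv2) and the standard library are available. Lean on these libraries where they do the work, as an engineer would, in place of code of your own. Each camera call takes 0.05 s, during which the arm holds its last target. There are 200 camera calls.

## Working session

There is one attempt and no reset: what is moved stays moved. The work goes in short steps, Python scripts to look and compute and a tool call to move; the robot and the scene stay as the last step left them, time stands still between calls to the robot, and variables do not carry over. Pictures are saved under pics/ and viewed, at most 10 in all, crops included, and the job is handed in when it is done.

Besides the shell and the picture viewer there is one more tool, called as name([rows], argument=value, ...), one row to a line, values as JSON. step_arm: Moves the arm, as the interface text tells. Shift numbers are shares of 500 mm and turn numbers shares of 90 degrees, none past 1 either way. Its arguments: {"type":"object","properties":{"moves":{"type":"array","items":{"type":"array"}},"force":{"type":"number"}},"required":["moves"]}

```bash
mkdir -p pics; python3 - <<'E'
from station import robot
import cv2
for n in("top","side"):
    cv2.imwrite(f"pics/{n}0.png",robot.snapshot(n)[:,:,::-1])
    p=robot.camera_params(n);print(n,p)
s=robot.read_state();print(s)
E
```

```text
top {'mtx': array([[431.36653865,   0.        , 321.38432234],
       [  0.        , 431.36653865, 200.32011127],
       [  0.        ,   0.        ,   1.        ]]), 'R': array([[-0.02613679, -0.99965672, -0.00181954],
       [-0.98880391,  0.02612045, -0.14691684],
       [ 0.14691394, -0.00204076, -0.98914717]]), 't': array([-0.00350577,  0.60694641,  1.24795911])}
side {'mtx': array([[468.32355375,   0.        , 327.05940783],
       [  0.        , 468.32355375, 197.6093328 ],
       [  0.        ,   0.        ,   1.        ]]), 'R': array([[ 0.86426263, -0.50277595,  0.01632346],
       [-0.29212283, -0.52804248, -0.79739287],
       [ 0.40952944,  0.6843884 , -0.60323972]]), 't': array([-0.52636266,  0.24377877,  1.17798049])}
{'time': 0.1, 'joint_pos': array([ 1.01766972e+00,  3.81149166e-01,  1.29813943e+00, -1.83923695e-05,
        1.46357068e+00, -2.15288194e-01]), 'joint_velocities': array([-0.0026235 , -0.00132228, -0.00097041,  0.00030921, -0.00173083,
        0.0003155 ]), 'effort': array([ 4.32436049e-03, -4.38645816e+01, -2.24909931e+01,  7.15554412e-02,
        3.41805245e-02, -8.06582057e-05]), 'tool_pos': array([0.18217058, 0.51870515, 0.23820383]), 'tcp_rot': array([-2.28904537e-04,  1.68116026e-01,  9.85767011e-01, -5.90567634e-04]), 'ft_force': array([-0.39291264,  0.19925737,  0.44044844]), 'wrist_torque': array([-0.00676191,  0.02042292,  0.02501029]), 'gripper_force': 0.0, 'finger_gap': 0.08801858773122745}
```

View pics/top0.png

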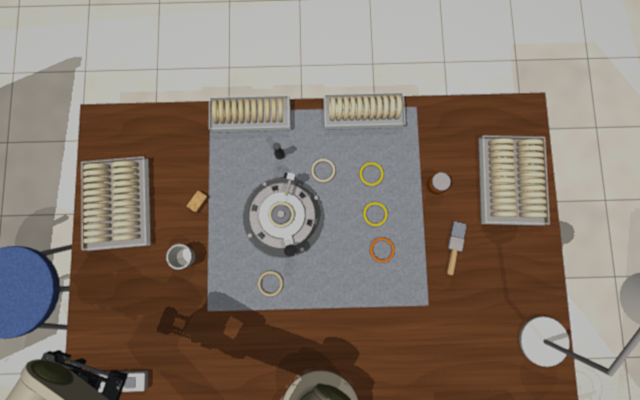

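View pics/side0.png

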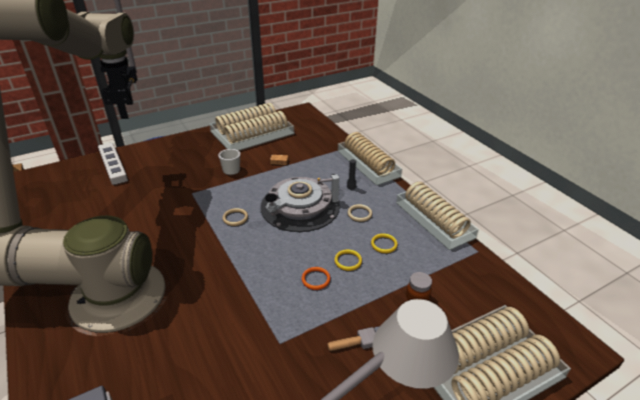

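The top view shows the fixture's axis near (282,214), the black plunger head near (291,250) on the robot's side, and the scriber post near (291,177). An enlarged crop should confirm these.

```bash
cat > h.py <<'E'
from station import robot
import numpy as np
def ray(p,u,v,z):
    K,R,t=p["mtx"],p["R"],np.ravel(p["t"])
    d=R.T@np.linalg.inv(K)@[u,v,1]; c=-R.T@t
    return c+d*(z-c[2])/d[2]
def proj(p,X):
    q=p["mtx"]@(p["R"]@np.asarray(X)+np.ravel(p["t"])); return q[:2]/q[2]
E
python3 - <<'E'
from h import *
import cv2
im=cv2.imread("pics/top0.png")
cv2.imwrite("pics/crop.png",cv2.resize(im[160:270,225:335],None,fx=5.4,fy=5.4,interpolation=cv2.INTER_CUBIC))
p=robot.camera_params("top")
print(ray(p,282,214,.074),ray(p,291,250,.094),ray(p,291,177,.098),ray(p,283.5,215,0))
E
```

```text
[0.56503848 0.09644284 0.074     ] [0.45934611 0.07043853 0.094     ] [0.6693222  0.06683662 0.098     ] [0.57059389 0.09855975 0.        ]
```

View pics/crop.png

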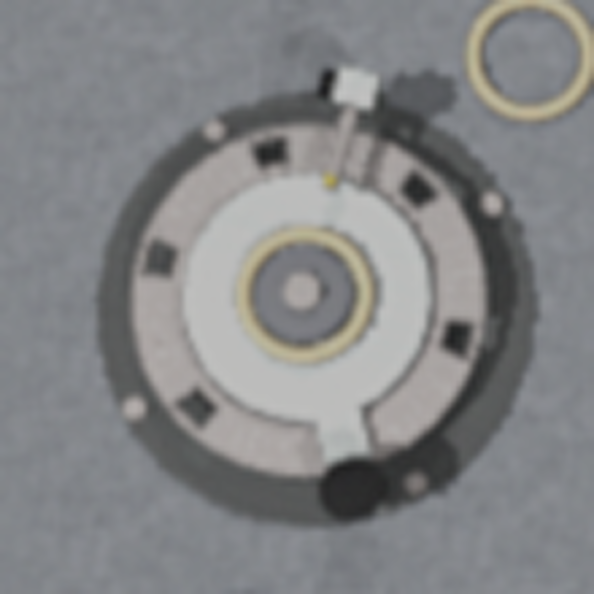

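The crop confirms the black mushroom head at about (290.6,250.4) in the full picture, on its arm. The axis stud is at (281,214), and the post sits opposite. Clockwise takes the head to image-left (+y). I'll move above it with the fingers shut.

step_arm([
  [1,[-0.0744,-0.0604,0],[0,0,0]],
  [1,[-0.0744,-0.0604,0],[0,0,0]],
  [1,[-0.0744,-0.0604,0],[0,0,0]],
  [1,[-0.0744,-0.0604,0],[0,0,0]],
  [1,[-0.0744,-0.0604,0],[0,0,0]],
  [1,[-0.0744,-0.0604,0],[0,0,0]],
  [1,[-0.0744,-0.0604,0],[0,0,0]],
  [1,[-0.0744,-0.0604,0],[0,0,0]],
  [1,[-0.0744,-0.0604,0],[0,0,0]],
  [1,[-0.0744,-0.0604,0],[0,0,0]],
  [1,[-0.0744,-0.0604,0],[0,0,0]],
  [1,[0,0,0],[0,0,0]],
])

```text
time: 1.6
tool_pos: [0.4593, 0.0677, 0.2382]
tcp_rot: [-0.0, 0.17, 0.985, -0.0]
ft_force: [0.0, 0.1, -0.5]
finger_gap: 0.0005
gripper_force: 0.0
```

```bash
python3 - <<'E'
from h import *
import cv2
s=robot.read_state();print(s["time"],s["tool_pos"],s["tcp_rot"],s["joint_pos"],s["finger_gap"])
p=robot.camera_params("wrist");im=robot.snapshot("wrist")
cv2.imwrite("pics/w1.png",im[:,:,::-1])
np.savez("w1.npz",**p)
t=robot.camera_params("top")
ax=ray(t,280.9,213.9,.082);hd=ray(t,290.6,250.4,.092);print(ax,hd,np.linalg.norm((ax-hd)[:2]))
print(proj(p,ax),proj(p,hd),proj(p,s["tool_pos"]))
E
```

```text
1.6 [0.45933022 0.06766274 0.23818623] [-3.73289926e-04  1.69993324e-01  9.85445135e-01 -1.29659233e-04] [-1.09484446e-01  2.30972554e-01  1.52146899e+00 -2.16599236e-04
  1.38991219e+00 -1.33859591e+00] 0.00045606241587028826
[0.56446436 0.09889995 0.082     ] [0.45831698 0.07173315 0.092     ] 0.1095687037313516
[385.130203   270.99207031] [324.23318039 183.53032598] [321.35005346 253.09991958]
```

View pics/w1.png

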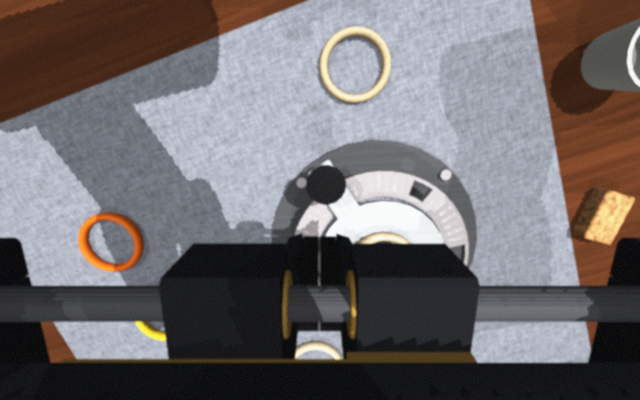

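The head appears at (325,185) in the wrist view, against a predicted (324,184). The head-to-axis distance is 109.6 mm, as it should be (110). Next I'll centre over it, descend, and press about 14 mm.

step_arm([
  [1,[0.004,0.0066,0.04],[0,0,0]],
  [1,[0,0,0.08],[0,0,0]],
  [1,[0,0,0.08],[0,0,0]],
  [1,[0,0,0.04],[0,0,0]],
  [1,[0,0,0.03],[0,0,0]],
  [1,[0,0,0.012],[0,0,0]],
  [1,[0,0,0.012],[0,0,0]],
  [1,[0,0,0.012],[0,0,0]],
  [1,[0,0,0.01],[0,0,0]],
  [1,[0,0,0],[0,0,0]],
  [1,[0,0,0],[0,0,0]],
])

```text
time: 3.02
tool_pos: [0.4573, 0.0739, 0.0816]
tcp_rot: [0.0, 0.168, 0.986, -0.0]
ft_force: [-3.0, 0.4, 8.5]
finger_gap: 0.0005
gripper_force: 4.5
```

step_arm([
  [1,[0,0,0.007],[0,0,0]],
  [1,[0,0,0],[0,0,0]],
])

```text
time: 3.28
tool_pos: [0.4573, 0.0739, 0.0781]
tcp_rot: [0.0, 0.168, 0.986, -0.0]
ft_force: [-4.6, -1.0, 9.7]
finger_gap: 0.0002
gripper_force: 4.9
```

```bash
python3 - <<'E'
from h import *
from scipy.spatial.transform import Rotation as Ro
s=robot.read_state();print(s["time"],s["tool_pos"],s["ft_force"])
q=s["tcp_rot"];R=Ro.from_quat(np.r_[q[1:],q[0]])
c=np.array([.5645,.099]);r=s["tool_pos"][:2]-c
prev=r;N=12
for k in range(1,N+1):
    a=-np.pi/3*k/N
    n=np.array([[np.cos(a),-np.sin(a)],[np.sin(a),np.cos(a)]])@r
    d=R.inv().apply(np.r_[n-prev,0])/.5;prev=n
    print(k,d.round(4),(n+c).round(4))
E
```

```text
3.275 [0.4572668  0.07389448 0.07811388] [-4.57966697 -1.02787833  9.71813485]
1 [ 0.0096  0.0166 -0.    ] [0.4555 0.0833]
2 [ 0.0081  0.0174 -0.    ] [0.4545 0.0929]
3 [ 0.0066  0.0181 -0.    ] [0.4544 0.1025]
4 [ 0.005   0.0186 -0.    ] [0.4551 0.1121]
5 [ 0.0033  0.0189 -0.    ] [0.4567 0.1216]
6 [ 0.0017  0.0191 -0.    ] [0.4591 0.1309]
7 [0.     0.0192 0.    ] [0.4623 0.1399]
8 [-0.0017  0.0191  0.    ] [0.4662 0.1487]
9 [-0.0033  0.0189  0.    ] [0.4709 0.1571]
10 [-0.005   0.0186  0.    ] [0.4763 0.165 ]
11 [-0.0066  0.0181  0.    ] [0.4824 0.1724]
12 [-0.0081  0.0174  0.    ] [0.4891 0.1793]
```

step_arm([
  [1,[0.0096,0.0166,0],[0,0,0]],
  [1,[0.008,0.0174,0],[0,0,0]],
  [1,[0.0066,0.018,0],[0,0,0]],
  [1,[0.005,0.0186,0],[0,0,0]],
  [1,[0,0,0],[0,0,0]],
])

```text
time: 3.9
tool_pos: [0.4562, 0.1125, 0.0786]
tcp_rot: [0.002, 0.168, 0.986, 0.0]
ft_force: [-1.7, 0.0, 8.9]
finger_gap: 0.0003
gripper_force: 4.9
```

```bash
python3 - <<'E'
from h import *
import cv2
t=robot.snapshot("top")[:,:,::-1];w=robot.snapshot("side")[:,:,::-1]
f=lambda a:cv2.resize(a,(390,390),interpolation=cv2.INTER_CUBIC)
cv2.imwrite("pics/m1.png",np.hstack([f(t[160:270,225:335]),f(w[140:250,235:345])]))
E
```

```text
(no output)
```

View pics/m1.png

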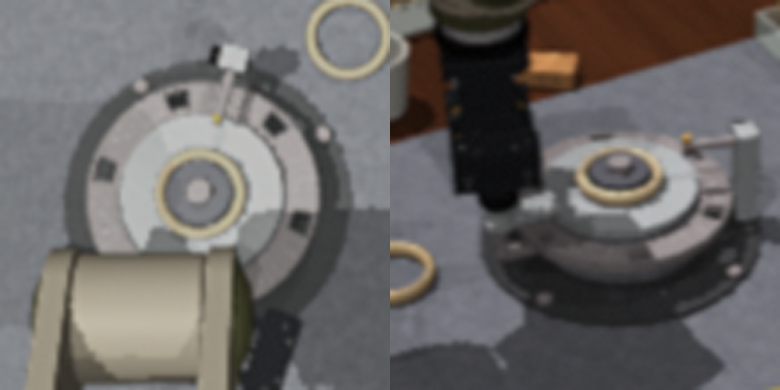

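The side view shows the fingertips on the head and the table arm turned with it. The vacated hole shows at (515,243). I'll continue the arc.

step_arm([
  [1,[0.0033,0.0189,0],[0,0,0]],
  [1,[0.0017,0.0191,0],[0,0,0]],
  [1,[0,0.0192,0],[0,0,0]],
  [1,[-0.0017,0.0191,0],[0,0,0]],
  [1,[-0.0033,0.0189,0],[0,0,0]],
  [1,[-0.005,0.0186,0],[0,0,0]],
  [1,[-0.0066,0.018,0],[0,0,0]],
  [1,[-0.0081,0.0174,0],[0,0,0]],
  [1,[0,0,0],[0,0,0]],
])

```text
time: 5.12
tool_pos: [0.4905, 0.1799, 0.0788]
tcp_rot: [0.002, 0.168, 0.986, 0.001]
ft_force: [-0.2, 0.9, 9.5]
finger_gap: 0.0002
gripper_force: 4.9
```

```bash
python3 - <<'E'
from h import *
import cv2
s=robot.read_state();print(s["tool_pos"])
p=robot.camera_params("side")
w=robot.snapshot("side")[:,:,::-1].copy()
# predicted head edge points at 60 deg, pressed 15 mm
c=np.array([.5645,.099]);r=np.array([.4585,.0715])-c;a=-np.pi/3
n=np.array([[np.cos(a),-np.sin(a)],[np.sin(a),np.cos(a)]])@r+c
print(n)
x0,y0,k=235,140,5
b=cv2.resize(w[y0:y0+110,x0:x0+110],None,fx=k,fy=k,interpolation=cv2.INTER_CUBIC)
for f,col,z,rad in((0,(0,0,255),.079,.018),):
    pts=[(proj(p,[n[0]+rad*np.cos(t),n[1]+rad*np.sin(t),z])-[x0,y0]+.5)*k for t in np.linspace(0,2*np.pi,40)]
    cv2.polylines(b,[np.int32(pts)],True,col,1)
cv2.imwrite("pics/m2.png",b)
E
```

```text
[0.49052892 0.17985359 0.07877222]
[0.4876843  0.17704869]
```

View pics/m2.png

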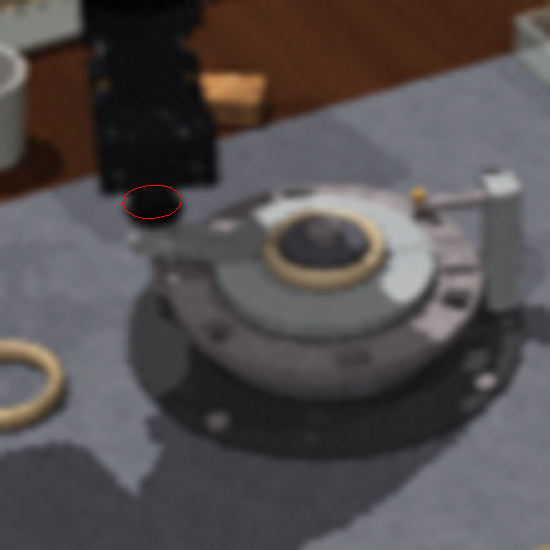

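The black head lies on the predicted 60° ellipse (about (154,205) against (152,202), under 1 px at full scale). I'll lift straight up slowly so the pin seats, then clear.

step_arm([
  [1,[0,0,-0.008],[0,0,0]],
  [1,[0,0,-0.008],[0,0,0]],
  [1,[0,0,-0.008],[0,0,0]],
  [1,[0,0,-0.008],[0,0,0]],
  [1,[0,0,-0.01],[0,0,0]],
  [1,[0,0,-0.06],[0,0,0]],
  [1,[0,0,-0.1],[0,0,0]],
  [1,[-0.03,0.1,-0.05],[0,0,0]],
  [1,[0.1,0.05,0],[0,0,0]],
  [1,[0.1,0.05,0],[0,0,0]],
  [1,[0.1,0.05,0],[0,0,0]],
  [1,[0,0,0],[0,0,0]],
])

```text
time: 6.68
tool_pos: [0.4008, 0.3434, 0.2033]
tcp_rot: [-0.001, 0.166, 0.986, -0.0]
ft_force: [0.4, -0.0, 0.7]
finger_gap: 0.0006
gripper_force: 0.0
```

```bash
python3 - <<'E'
from h import *
import cv2
out=[]
c=np.array([.5645,.099]);r=np.array([.4585,.0715])-c;a=-np.pi/3
n=np.array([[np.cos(a),-np.sin(a)],[np.sin(a),np.cos(a)]])@r+c
for nm,x0,y0 in(("top",225,160),("side",235,140)):
    p=robot.camera_params(nm);w=robot.snapshot(nm)[:,:,::-1];k=3.6
    b=cv2.resize(w[y0:y0+110,x0:x0+110],None,fx=k,fy=k,interpolation=cv2.INTER_CUBIC)
    pts=[(proj(p,[n[0]+.018*np.cos(t),n[1]+.018*np.sin(t),.094])-[x0,y0]+.5)*k for t in np.linspace(0,2*np.pi,40)]
    cv2.polylines(b,[np.int32(pts)],True,(0,0,255),1);out.append(b)
cv2.imwrite("pics/m3.png",np.hstack(out))
E
```

```text
(no output)
```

View pics/m3.png

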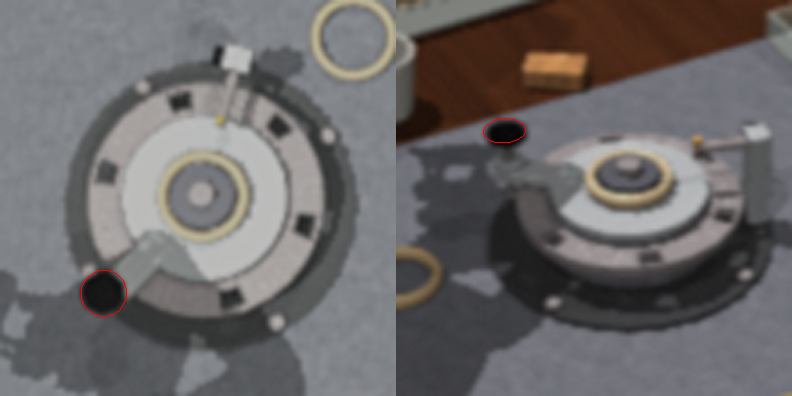

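In both views the head sits on the predicted 60° circle at full height (0.094 m). The bangle is still centred on its hub, and the arm is clear, so I'm handing in.

```bash
python3 -c "
from station import robot
print(robot.finish_job())"
```

```text
the job is handed in; nothing more can be done
None
```

The plunger was pressed and the table turned clockwise one hole (60°), and the plunger is fully up there. The bangle is still on its hub, the arm is clear, and the job was handed in at about 7 s; no verdict was returned.

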